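# Clear the spring clamp and hold its jaw open at the index

### The job

Someone left a wood offcut in the spring clamping fixture, in the way of its sliding jaw: take it out and drop it in the square plywood tray. Then pull the jaw by its upright post, against its spring, toward the fixture's front stop until the jaw's side pointer is level with the fin of the index clipped on the scale, and finish while still holding the jaw there, so that a helper can lay in the next piece. Leave the bottle and the jars around the work standing where they are.

Things in the scene. Friction and masses are not known exactly. Their poses are not given: they have to be found in the camera images.
- plate (a point): spring clamping fixture fixed on the bench, left or right of the tray: aluminium plate 210 (x) x 140 (y) x 12 mm; point: middle of its top face, 12 mm above the bench. x runs from the low front stop near the robot (inner face x = -80, 19 mm high over the plate) to the fixed jaw (inner face x = +75, 38 mm high; spring barrels behind it to x = +161). z up
- jaw (a joint): travel (m) of the sliding steel jaw: 0 = sprung home on the fixed jaw, grows as it is pulled to the plate's -x, max 0.076. Block 55 (x) x 76 (y) x 24 mm, at x = 20 to 75 when home, top 37 mm above the bench. Spring: 3.6 N at 0 plus 120 N/m (11 N at 60 mm); let go, it springs home. With the offcut in the way it travels at most about 30 mm
- grip_post (a point): middle of the black upright grip post on the jaw: 20 mm (along the fixture's x) x 36 mm (along y), standing 38 mm above the jaw's top; this point lies 55 mm above the bench, the post's top 75 mm, the jaw's top 37 mm. It moves with the jaw, x axis as the fixture's
- pointer (a point): tip of the thin pointer on the jaw's -y side (52 mm from the fixture's middle line), 17 mm above the bench, beside the scale strip; moves with the jaw
- mark (a point): the fixed index: dark steel clip 12 mm wide on the scale strip at the plate's -y edge, with an upright fin 3 mm thick, top 30 mm above the bench; point: on the fin's middle line, on the clip's side facing the jaw. x as the plate's. 38 to 60 mm toward the front stop from the pointer's home place; pointer and fin are level when equal in x along the plate
- offcut_mid (a point): centre of the hardwood offcut, 42 (its x) x 70 (its y) x 20 mm, 0.05 kg, lying loose on the plate between the jaw and the front stop, its long side roughly along the fixture's x; its own axes, z up; centre 22 mm above the bench
- tray: open square plywood scrap tray, 180 x 180 mm outside, 50 mm high, walls and floor 8 mm, empty, standing loose on the bench (0.6 kg), its sides roughly along the bench axes; origin under its middle
- pet_bottle: scuffed drinking bottle, 68 mm across, 210 mm tall, standing behind the work; bystander, origin under its middle
- screw_jar: glass jar of screws, 68 mm across, 95 mm tall, at the left; bystander, origin under its middle
- nail_jar: glass jar of nails, 62 mm across, 85 mm tall, at the right; bystander, origin under its middle

How it is judged:
By the outcome, as a careful person would: the job done as asked, in the order asked, and still so for the second after the job is handed in, while the arm keeps its last pose, push and grip.
It also fails if it takes over 56 s, if anything falls off the work surface, if the arm or the gripper's body presses on something with over 40 N, if the wrist force passes 120 N, or if a joint passes its speed limit or range.

### The arm

A 6-joint arm with a two-finger parallel gripper is mounted at the origin on the work surface; the furniture and walls round the work are solid. World frame = base frame: x ahead of the robot, y to its left, z up, the work surface at z = 0. Lengths are in m, angles in rad, forces in N, time in s.
With the tool pointing down it reaches from about 0.4 to 0.925 m from the base axis. Payload 3.4 kg.
Tool frame: the origin (TCP) lies midway between the tips of the shut fingers; the grasp point (between the pads) lies 19 mm behind it (robot.grip_depth is the distance from the TCP to the grasp point, in m); z points along the fingers, y is the line along which they close (so a half turn about z gives the same grasp; the last joint's range is limited). The gripper opens to 85 mm and grips with 20 to 120 N. Pads are 22 mm wide; open, the fingers measure 114 mm over their backs; the gripper's body (76 mm by 85 mm) begins 54 mm behind the grasp point. The pads swing forward as they close: fully open they stand 13 mm farther back than shut.
Start: joints at [-1.399, 0.307, 1.506, -0, 1.328, -0.073], TCP at [0.14, -0.558, 0.231] pointing down, gripper open.
Joint ranges: [-3.12, 3.12], [-1.05, 2.28], [0.14, 2.33], [-1.42, 4.57], [0.1, 2.73], [-2.68, 2.68]. Speed limits (rad/s): [2.57, 2.57, 3.14, 3.14, 3.14, 3.14].

### API

Orientations are given as a rotation vector (axis times angle).
In Python, from cell import robot gives the robot as it stands.
- The arm moves only by the tool jog_arm, never from a script. Its argument "motion" is text: rows parted by semicolons, each of 4 numbers parted by spaces: the shift along the tool's x, y, z each as a share of 100 mm, from -1 to 1, then the turn about the tool's z as a share of 90 degrees, from -1 to 1. In form: dx dy dz twist; .... A call has 1 to 20 rows; each row shifts and turns the commanded pose from where the row before left it, along the tool's axes as they then stand; what a row does not reach is not made up. A row lasts 1/12 s, in which the tool goes at most 41.7 mm and 7.16 degrees, less where a joint would pass 70% of its speed; a pose out of reach is approached as far as the arm can. A call with a number of a shift or a turn outside -1 to 1 is refused whole. A call with a gripper value outside its range is refused whole. "claw" is the finger opening in mm, from 0 to 85.4, set as the call begins (left out, the last holds). The fingers move at their own pace and stop on an object; the grip force is fixed at half the most. Time passes only in rows, so rows that do not move let the fingers close. It gives the time, the measured TCP pose, the force, the opening and the grip force at its end, in the units of the state.
- robot.get_obs(): the state, without advancing time (a new reading comes with each control period).
- robot.read_camera(name): name is "side" or "top" or "wrist"; returns a dict with "image" (480x640x3 uint8, blue, green, red), "mtx" (3x3 intrinsics, pixels), "dist_coeffs" ([k1, k2, p1, p2, k3] as OpenCV has them; the pictures are not rectified), "T" (4x4, takes a point from camera to world coordinates). Camera axes: x right, y down, z forward; pixel columns grow to the right and rows downward; lengths in m; the calibration is good to about 2 mm. A picture is of the moment at which its call begins. There is no depth.
- robot.hand_in(): hands the job in; it is judged then, once.
The state is a dict: "time": time; "joint_positions": joint angles; "joint_velocities": joint speeds; "joint_efforts": joint torques, N m; "tool_pos": TCP position; "ee_rot": TCP orientation; "wrist_force": force on the tool from outside, world axes, zero at the start; "moment": the same for the moment, N m; "opening": finger opening in m; "grip_force": force on a finger pad.
Only numpy, scipy, OpenCV 4.12 (cv2) and the standard library are available. Lean on these libraries where they do the work, as an engineer would, in place of code of your own. Each camera call takes 0.05 s, during which the arm holds its last target. There are 200 camera calls.

## Working session

There is one attempt and no reset: what is moved stays moved. The work goes in short steps, Python scripts to look and compute and a tool call to move; the robot and the scene stay as the last step left them, time stands still between calls to the robot, and variables do not carry over. Pictures are saved under pics/ and viewed, at most 10 in all, crops included, and the job is handed in when it is done.

Besides the shell and the picture viewer there is one more tool, called by a JSON object that holds its "method" and its "body". jog_arm: Moves the arm, as the interface text tells. Shift numbers are shares of 100 mm and turn numbers shares of 90 degrees, none past 1 either way. Its arguments: {"type":"object","properties":{"motion":{"type":"string"},"claw":{"type":"number"}},"required":["motion"]}

```bash
mkdir -p pics; cat > h.py <<'E'
import cv2,numpy as np
from cell import robot
def cap(n,f):
    c=robot.read_camera(n); cv2.imwrite(f'pics/{f}.png',c['image']); np.savez(f'pics/{f}.npz',**{k:c[k] for k in('mtx','dist_coeffs','T')}); return c
def ray(f,uv,z):
    c=np.load(f'pics/{f}.npz'); p=cv2.undistortPoints(np.array(uv,float).reshape(-1,1,2),c['mtx'],c['dist_coeffs']).reshape(-1,2)
    d=np.c_[p,np.ones(len(p))]@c['T'][:3,:3].T; o=c['T'][:3,3]
    return o+d*((np.asarray(z)-o[2])/d[:,2])[:,None]
def proj(f,P):
    c=np.load(f'pics/{f}.npz'); Ti=np.linalg.inv(c['T'])
    return cv2.projectPoints(np.array(P,float).reshape(-1,1,3),cv2.Rodrigues(Ti[:3,:3])[0],Ti[:3,3],c['mtx'],c['dist_coeffs'])[0].reshape(-1,2)
E
python3 - <<'E'
from h import *
for n in('top','side'):
    c=cap(n,n+'0'); print(n,c['T'].round(3).tolist())
print(robot.get_obs())
E
```

```text
top [[0.011, -0.984, 0.176, 0.351], [-1.0, -0.014, -0.016, -0.049], [0.018, -0.176, -0.984, 1.052], [0.0, 0.0, 0.0, 1.0]]
side [[-0.902, -0.213, 0.376, 0.124], [-0.431, 0.399, -0.809, 0.774], [0.022, -0.892, -0.452, 0.526], [0.0, 0.0, 0.0, 1.0]]
{'time': 0.1, 'joint_positions': array([-1.39850170e+00,  3.07486455e-01,  1.50753977e+00, -1.57245487e-05,
        1.32845153e+00, -7.35094394e-02]), 'joint_velocities': array([ 0.00026461, -0.00156115, -0.00354852,  0.00049364, -0.00029641,
        0.00145977]), 'joint_efforts': array([ 1.89195773e-03, -4.58526778e+01, -2.52608085e+01, -8.99952488e-05,
        5.60600762e-03, -1.03150418e-05]), 'tool_pos': array([ 0.13977307, -0.55708894,  0.23048103]), 'ee_rot': array([-3.11602718e+00, -3.84912013e-01,  1.70039016e-04]), 'wrist_force': array([-0.28277614,  1.04638194,  0.79047355]), 'moment': array([-0.03983852,  0.01211738, -0.02084924]), 'grip_force': 0.0, 'opening': 0.08547427039488213}
```

View pics/top0.png

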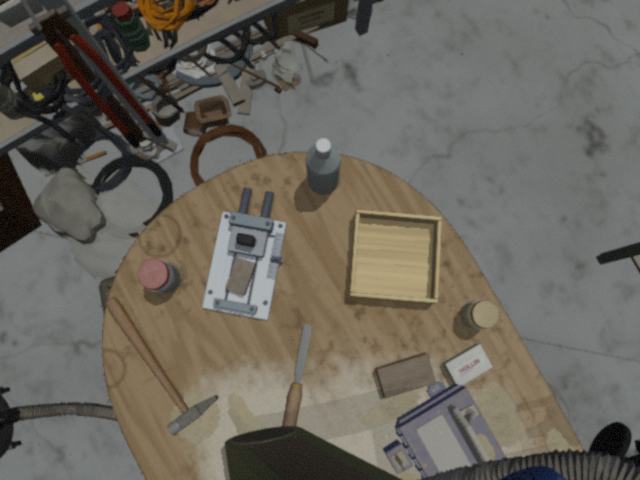

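View pics/side0.png

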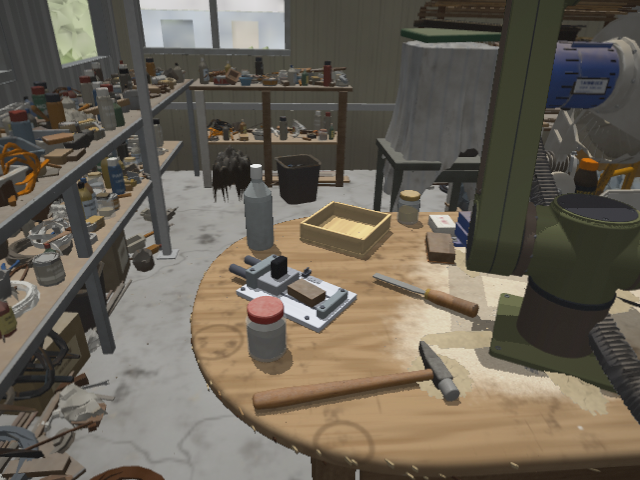

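The top view shows the plate around (245,265), the post at (245,240), the offcut at (240,275), the index at about (275,260) and the tray at about (395,257). The side view agrees. Next I'll enlarge the fixture in the top view.

```bash
python3 - <<'E'
from h import *
a=cv2.imread('pics/top0.png')[180:330,190:300]; cv2.imwrite('pics/c1.png',cv2.resize(a,(440,600),interpolation=cv2.INTER_CUBIC))
# tray corners
print('plate c',ray('top0',[(221,212),(286,222),(268,319),(203,308)],.012).round(4).tolist())
t=ray('top0',[(357,211),(441,216),(438,302),(350,297)],.05); print('tray',t.round(3).tolist(),t.mean(0))
E
```

```text
plate c [[0.598, 0.1495, 0.012], [0.5779, 0.0092, 0.012], [0.3724, 0.0418, 0.012], [0.3926, 0.1782, 0.012]]
tray [[0.595, -0.139, 0.05], [0.588, -0.315, 0.05], [0.409, -0.304, 0.05], [0.418, -0.125, 0.05]] [ 0.50230783 -0.22073766  0.05      ]
```

View pics/c1.png

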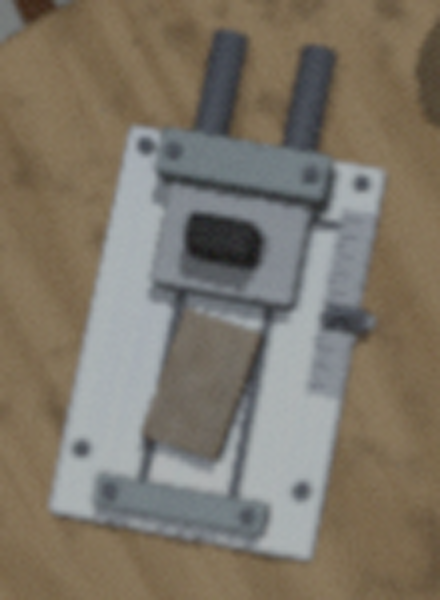

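The enlarged crop shows the offcut's top corners at crop (185,305), (262,325), (215,460) and (148,437). The pointer is at about (340,226), the clip with its fin at about (348,320), and the post top at (190–260, 215–265).

```bash
python3 - <<'E'
from h import *
q=lambda *p:[(190+x/4,180+y/4) for x,y in p]
o=ray('top0',q((185,305),(262,325),(215,460),(148,437)),.032); print('off',o.round(4).tolist(),o.mean(0))
e=o[0]+o[1]-o[2]-o[3]; print('yaw',np.degrees(np.arctan2(e[1],e[0])))
e=o[0]+o[3]-o[1]-o[2]; print('yaw short-90',np.degrees(np.arctan2(e[1],e[0]))-90)
print('post',ray('top0',q((223,238)),.075),'mark',ray('top0',q((347,312)),.02),'pointer',ray('top0',q((342,226)),.017))
print('bottle', ray('top0',[(322,190)],.0))
E
```

```text
off [[0.4996, 0.1094, 0.032], [0.4898, 0.0691, 0.032], [0.4199, 0.091, 0.032], [0.431, 0.1259, 0.032]] [0.46008018 0.09885925 0.032     ]
yaw -15.454961750463385
yaw short-90 -15.599985370199633
post [[0.52736338 0.08510206 0.075     ]] mark [[0.49896321 0.02627175 0.02      ]] pointer [[0.54519424 0.03034769 0.017     ]]
bottle [[ 0.6533473  -0.06703884  0.        ]]
```

{"method": "jog_arm", "body": {"motion": "0.327 -0.234 0 0; 0.327 -0.234 0 0; 0.327 -0.234 0 0; 0.327 -0.234 0 0; 0.327 -0.234 0 0; 0.327 -0.234 0 0; 0.327 -0.234 0 0; 0.327 -0.234 0 0; 0.327 -0.234 0 0; 0.327 -0.234 0 0; 0 0 0 0.066; 0 0 0 0.066; 0 0 0 0.066; 0 0 0 0.066; 0 0 0 0.066", "claw": 85}}

```text
time: 1.35
tool_pos: [0.4, -0.2506, 0.2309]
ee_rot: [-3.111, 0.433, 0.001]
wrist_force: [0.4, 0.1, -0.5]
opening: 0.0846
grip_force: 0.0
```

{"method": "jog_arm", "body": {"motion": "-0.037 -0.353 0.08 0; -0.037 -0.353 0.08 0; -0.037 -0.353 0.08 0; -0.037 -0.353 0.08 0; -0.037 -0.353 0.08 0; -0.037 -0.353 0.08 0; -0.037 -0.353 0.08 0; -0.037 -0.353 0.08 0; -0.037 -0.353 0.08 0; -0.037 -0.353 0.08 0; 0 0 0 0; 0 0 0 0"}}

```text
time: 2.35
tool_pos: [0.459, 0.1003, 0.1505]
ee_rot: [3.113, -0.42, -0.003]
wrist_force: [-0.2, -0.5, -0.9]
opening: 0.0846
grip_force: 0.0
```

```bash
python3 - <<'E'
from h import *
cap('wrist','w1'); print(robot.get_obs()['tool_pos'])
E
```

```text
[0.45894577 0.09905661 0.15083244]
```

View pics/w1.png

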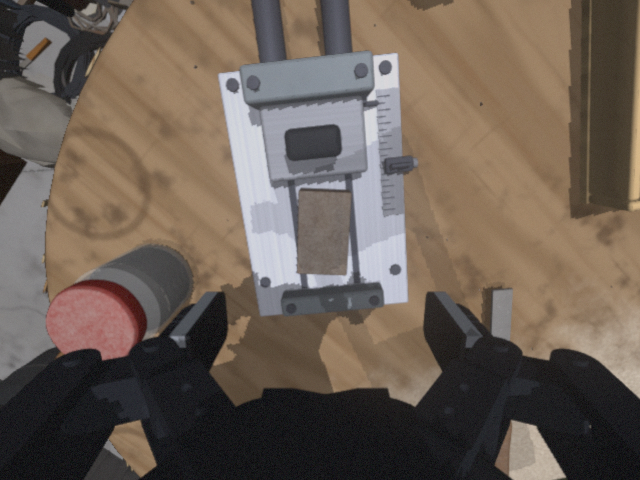

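The wrist view shows the offcut's top corners at (302,189), (351,190), (347,275) and (297,273). The pointer tip is at about (379,103), the fin runs (385,166)–(417,163), the post top is at about (313,143), and the red-lidded jar is at the left.

```bash
python3 - <<'E'
from h import *
o=ray('w1',[(302,189),(351,190),(347,275),(297,273)],.032); print('off',o.round(4).tolist(),o.mean(0))
e=o[0]+o[1]-o[2]-o[3]; print('yaw',np.degrees(np.arctan2(e[1],e[0])))
p=ray('w1',[(219,73),(397,54),(408,303),(260,316)],.012);print('plate',p.round(4).tolist(),p.mean(0).round(4))
e=p[0]+p[1]-p[2]-p[3]; yw=np.arctan2(e[1],e[0]); print('yaw',np.degrees(yw))
u=np.array([np.cos(yw),np.sin(yw)])
post=ray('w1',[(313,141)],.075)[0]; ptr=ray('w1',[(379,104)],.017)[0]; mk=ray('w1',[(388,166),(416,162)],[.03,.03])
print(post,ptr,mk.tolist()); c=p.mean(0)[:2]
for n,v in(('post',post),('ptr',ptr),('mkL',mk[0]),('mkR',mk[1])): print(n,(v[:2]-c)@u,(v[:2]-c)@[-u[1],u[0]])
print('jar',ray('w1',[(97,323)],.095),ray('top0',[(154,273)],.095))
print('w1 cam',np.load('pics/w1.npz')['T'][:3,3])
E
```

```text
off [[0.4995, 0.1081, 0.032], [0.4886, 0.0715, 0.032], [0.4206, 0.0921, 0.032], [0.4335, 0.132, 0.032]] [0.46057085 0.10093607 0.032     ]
yaw -18.384501496748737
plate [[0.5995, 0.1464, 0.012], [0.576, 0.0119, 0.012], [0.3708, 0.0453, 0.012], [0.3945, 0.1816, 0.012]] [0.4852 0.0963 0.012 ]
yaw -9.493305804234978
[0.53065136 0.08875215 0.075     ] [0.54492561 0.03376619 0.017     ] [[0.49865646967919014, 0.03930631202510114, 0.030000000000000027], [0.49586878600786205, 0.01789055094521992, 0.030000000000000027]]
post 0.04608251500232404 5.831096498726523e-05
ptr 0.06923024936862447 -0.05182032000871492
mkL 0.022681021560344468 -0.05398734781947684
mkR 0.023463667814553703 -0.07556959672274724
jar [[0.45698419 0.25764387 0.095     ]] [[0.45488046 0.26001254 0.095     ]]
w1 cam [0.52501734 0.08248569 0.29229873]
```

{"method": "jog_arm", "body": {"motion": "0.01 -0.023 0.2 0.022; 0 0 0.3 0; 0 0 0.3 0; 0 0 0.25 0; 0 0 0.15 0; 0 0 0.1 0; 0 0 0.04 0; 0 0 0 0"}}

```text
time: 3.07
tool_pos: [0.4605, 0.0992, 0.0167]
ee_rot: [3.103, -0.484, -0.003]
wrist_force: [-0.9, -0.8, 0.1]
opening: 0.0851
grip_force: 0.0
```

{"method": "jog_arm", "body": {"motion": "0 0 0 0; 0 0 0 0; 0 0 0 0; 0 0 0 0; 0 0 0 0; 0 0 0 0; 0 0 0 0; 0 0 0 0; 0 0 0 0; 0 0 0 0", "claw": 20}}

```text
time: 3.9
tool_pos: [0.4619, 0.1006, 0.0185]
ee_rot: [-3.105, 0.48, -0.004]
wrist_force: [-0.2, -1.6, 7.5]
opening: 0.0404
grip_force: 60.5
```

{"method": "jog_arm", "body": {"motion": "0 0 -0.1 0; 0 0 -0.3 0; 0 0 -0.4 0; 0 0 -0.4 0; 0 0 -0.2 0; 0.15 0.327 0 0; 0.15 0.327 0 0; 0.15 0.327 0 0; 0.15 0.327 0 0; 0.15 0.327 0 0; 0.15 0.327 0 0; 0.15 0.327 0 0; 0.15 0.327 0 0; 0.15 0.327 0 0; 0 0 0 0; 0 0 0.3 0; 0 0 0.4 0; 0 0 0.3 0; 0 0 0.2 0; 0 0 0 0"}}

```text
time: 5.57
tool_pos: [0.4974, -0.2185, 0.0336]
ee_rot: [-3.102, 0.48, 0.013]
wrist_force: [0.3, 0.4, 0.2]
opening: 0.0403
grip_force: 60.9
```

{"method": "jog_arm", "body": {"motion": "0 0 0 0; 0 0 0 0; 0 0 0 0; 0 0 0 0; 0 0 -0.2 0; 0 0 -0.4 0; 0 0 -0.4 0; 0 0 -0.4 0; 0 0 -0.2 0; -0.122 -0.364 0 0; -0.122 -0.364 0 0; -0.122 -0.364 0 0; -0.122 -0.364 0 0; -0.122 -0.364 0 0; -0.122 -0.364 0 0; -0.122 -0.364 0 0; -0.122 -0.364 0 0; 0 0 0 -0.045; 0 0 0 -0.045; 0 0 0 0", "claw": 85}}

```text
time: 7.23
tool_pos: [0.4959, 0.0876, 0.1986]
ee_rot: [-3.131, 0.253, -0.004]
wrist_force: [-0.4, -0.7, 0.4]
opening: 0.0848
grip_force: 0.0
```

```bash
python3 - <<'E'
from h import *
c=cap('top','top1'); w=cap('wrist','w2'); o=robot.get_obs(); print(o['tool_pos'],o['ee_rot'],np.degrees(2*np.arctan2(o['ee_rot'][1],o['ee_rot'][0])))
cv2.imwrite('pics/c2.png',np.hstack([cv2.resize(c['image'][190:330,200:460],(400,215)),cv2.resize(w['image'],(400,300))[:215]]))
E
```

```text
[0.49595311 0.08654748 0.19828008] [-3.13038051e+00  2.62589922e-01 -2.75399256e-03] 350.41001352668536
```

View pics/c2.png

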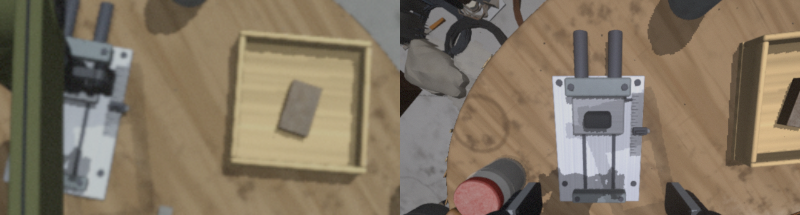

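The offcut lies in the tray (composite at about (300,108)) and the fixture is clear. Next is the post.

{"method": "jog_arm", "body": {"motion": "0.17 -0.036 0 0; 0.168 -0.036 0 0; 0 0 0.3 0; 0 0 0.35 0; 0 0 0.35 0; 0 0 0.25 0; 0 0 0.2 0; 0 0 0.1 0; 0 0 0 0; 0 0 0 0"}}

```text
time: 8.17
tool_pos: [0.5307, 0.0875, 0.0426]
ee_rot: [-3.131, 0.263, -0.0]
wrist_force: [0.3, 0.3, 0.3]
opening: 0.085
grip_force: 0.0
```

{"method": "jog_arm", "body": {"motion": "0 0 0 0; 0 0 0 0; 0 0 0 0; 0 0 0 0; 0 0 0 0; 0 0 0 0; 0 0 0 0; 0 0 0 0; 0 0 0 0; 0 0 0 0", "claw": 15}}

```text
time: 9.0
tool_pos: [0.5313, 0.089, 0.0438]
ee_rot: [-3.129, 0.26, -0.004]
wrist_force: [-0.5, 4.2, 6.0]
opening: 0.035
grip_force: 60.3
```

{"method": "jog_arm", "body": {"motion": "-0.1 0 0 0; -0.1 0 0 0; -0.1 0 0 0; -0.1 0 0 0; 0 0 0 0; 0 0 0 0; 0 0 0 0; 0 0 0 0"}}

```text
time: 9.67
tool_pos: [0.4958, 0.0949, 0.0438]
ee_rot: [-3.13, 0.259, -0.015]
wrist_force: [7.6, 0.2, -0.8]
opening: 0.0353
grip_force: 62.3
```

```bash
python3 - <<'E'
from h import *
w=cap('wrist','w3'); s=cap('side','s3')
f=np.linalg.inv
P=proj('w3',[[.498,.03,.02]])[0].astype(int); Q=proj('s3',[[.498,.03,.02]])[0].astype(int); print(P,Q)
x0,y0=P[0]-50,P[1]-75; X,Y=Q[0]-50,Q[1]-75
print(x0,y0,X,Y)
cv2.imwrite('pics/c3.png',np.hstack([cv2.resize(w['image'][y0:y0+150,x0:x0+100],(400,600),interpolation=cv2.INTER_CUBIC),cv2.resize(s['image'][Y:Y+150,X:X+100],(400,600),interpolation=cv2.INTER_CUBIC)]))
E
```

```text
[446 257] [304 272]
396 182 254 197
```

View pics/c3.png

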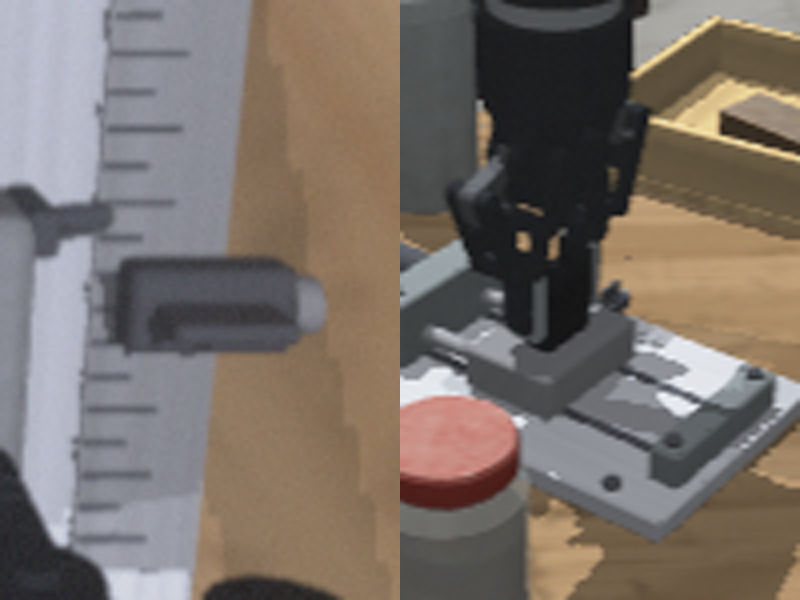

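The crop shows the pointer at about crop row 215 and the clip spanning rows 258–350, so there's roughly 10 mm to go. I'll zoom in on the clip to pick out the fin.

```bash
python3 - <<'E'
from h import *
w=cv2.imread('pics/w3.png')[225:275,415:482]; w=cv2.convertScaleAbs(w,alpha=1.8,beta=-20)
cv2.imwrite('pics/c4.png',cv2.resize(w,None,fx=11.9,fy=11.9,interpolation=cv2.INTER_CUBIC))
q=lambda *p:[(396+x/4,182+y/4) for x,y in p]
c=np.array([.4852,.0963]);yw=np.radians(-9.5);u=np.array([np.cos(yw),np.sin(yw)])
def L(n,uv,z):
    v=ray('w3',uv,z)[:,:2]-c; print(n,(v@u*1e3).round(1),(v@[-u[1],u[0]]*1e3).round(1))
L('ptr',q((110,215)),.017)
for z in(.014,.017,.02): L(f'clip edges {z}',q((122,258),(118,350)),z)
L('dark',q((160,310),(280,305),(150,335),(285,335)),.018);L('dark30',q((160,310),(280,305),(150,335),(285,335)),.030)
L('ticks',q((185,52),(155,474)),.014)
E
```

```text
ptr [34.7] [-51.]
clip edges 0.014 [27.9 14.8] [-54.  -54.5]
clip edges 0.017 [28.8 15.9] [-53.1 -53.5]
clip edges 0.02 [29.6 16.9] [-52.1 -52.6]
dark [21.9 22.6 18.3 18.4] [-58.4 -74.2 -57.3 -75.3]
dark30 [25.8 26.5 22.6 22.6] [-54.2 -68.9 -53.2 -70. ]
ticks [55.7 -3.8] [-60.  -61.1]
```

View pics/c4.png

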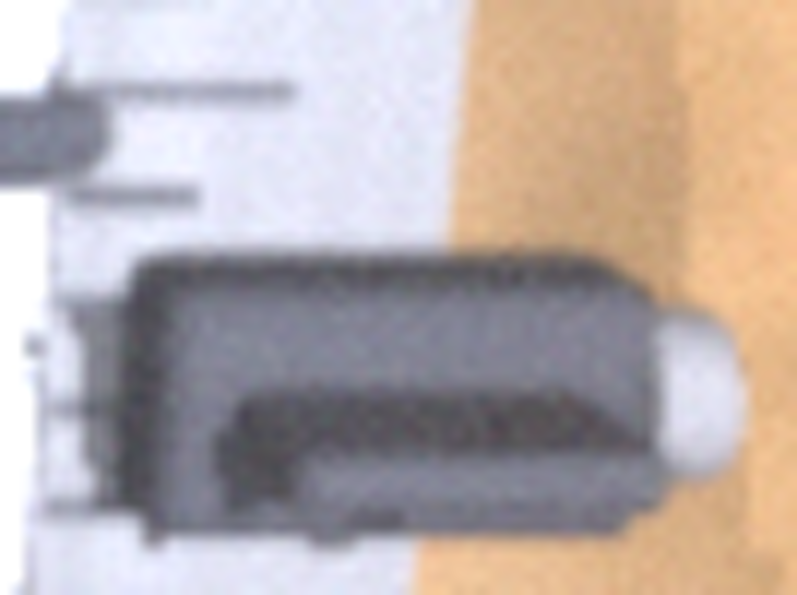

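The zoom shows the fin clearly. Its dark jaw-side face is at rows 400–450, its top face at rows 455–510 (x 300–650), and its base edge at about row 400.

```bash
python3 - <<'E'
from h import *
q=lambda *p:[(415+x/11.9,225+y/11.9) for x,y in p]
c=np.array([.4852,.0963]);yw=np.radians(-9.5);u=np.array([np.cos(yw),np.sin(yw)])
def L(n,uv,z):
    v=ray('w3',uv,z)[:,:2]-c; print(n,(v@u*1e3).round(1),(v@[-u[1],u[0]]*1e3).round(1))
L('fin top edges',q((475,453),(475,508)),.030)
for z in(.018,.020,.022):
  L(f'clip front/back,fin base {z}',q((300,285),(300,530),(250,400)),z)
L('ptr',q((105,135)),.017)
E
```

```text
fin top edges [24.  21.6] [-63.7 -64. ]
clip front/back,fin base 0.018 [27.7 16.2 22.4] [-60.1 -61.1 -58.3]
clip front/back,fin base 0.02 [28.3 16.9 23. ] [-59.4 -60.4 -57.6]
clip front/back,fin base 0.022 [28.9 17.7 23.7] [-58.6 -59.6 -56.9]
ptr [34.3] [-51.2]
```

{"method": "jog_arm", "body": {"motion": "-0.06 0 0 0; -0.06 0 0 0; 0 0 0 0; 0 0 0 0; 0 0 0 0; 0 0 0 0; 0 0 0 0; 0 0 0 0"}}

```text
time: 10.43
tool_pos: [0.4848, 0.0967, 0.0438]
ee_rot: [-3.13, 0.26, -0.017]
wrist_force: [8.6, -1.3, -2.4]
opening: 0.0352
grip_force: 62.3
```

```bash
python3 - <<'E'
from h import *
w=cap('wrist','w4'); P=proj('w4',[[.495,.035,.02]])[0].astype(int); x,y=P-[30,25]; print(x,y)
a=cv2.convertScaleAbs(w['image'][y:y+50,x:x+66],alpha=1.8,beta=-20)
cv2.imwrite('pics/c5.png',cv2.resize(a,None,fx=12,fy=12,interpolation=cv2.INTER_CUBIC))
E
```

```text
409 219
```

View pics/c5.png

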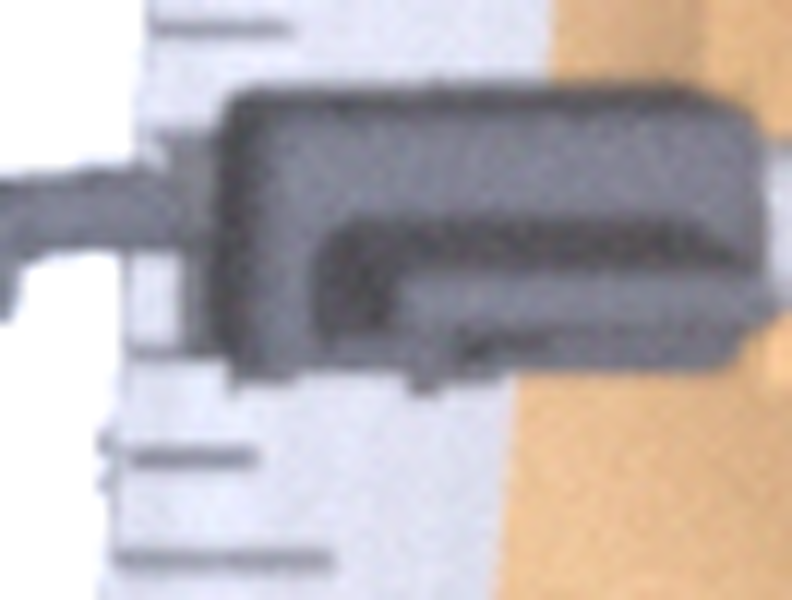

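The pointer tip is at crop (190,207). The fin's top face spans rows 272–325, with its base edge near (340,222).

```bash
python3 - <<'E'
from h import *
q=lambda *p:[(409+x/12,219+y/12) for x,y in p]
c=np.array([.4852,.0963]);yw=np.radians(-9.5);u=np.array([np.cos(yw),np.sin(yw)])
def L(n,uv,z):
    v=ray('w4',uv,z)[:,:2]-c; print(n,(v@u*1e3).round(1),(v@[-u[1],u[0]]*1e3).round(1))
L('fin top edges',q((570,270),(570,326)),.030)
for z in(.014,.018,.020,.022): L(f'clip front/back,fin base {z}',q((400,110),(400,368),(345,222)),z)
L('clip left-bottom corners z14',q((185,135),(185,350)),.014)
L('ptr',q((190,209)),.017); print(robot.get_obs()['tool_pos'])
E
```

```text
fin top edges [23.9 21.5] [-63.4 -63.6]
clip front/back,fin base 0.014 [26.9 15.  21.8] [-61.6 -62.7 -59.7]
clip front/back,fin base 0.018 [27.8 16.2 22.8] [-60.2 -61.3 -58.3]
clip front/back,fin base 0.02 [28.3 16.8 23.3] [-59.5 -60.5 -57.6]
clip front/back,fin base 0.022 [28.7 17.3 23.8] [-58.8 -59.8 -56.9]
clip left-bottom corners z14 [25.7 15.8] [-52.2 -53. ]
ptr [23.1] [-51.8]
[0.48478111 0.09671218 0.04381073]
```

{"method": "jog_arm", "body": {"motion": "-0.006 0 0 0; 0 0 0 0; 0 0 0 0; 0 0 0 0; 0 0 0 0; 0 0 0 0"}}

```text
time: 10.98
tool_pos: [0.4843, 0.0968, 0.0438]
ee_rot: [-3.13, 0.259, -0.017]
wrist_force: [8.8, -1.1, -2.2]
opening: 0.0351
grip_force: 62.3
```

```bash
python3 -c "
from cell import robot
o=robot.get_obs();print(o['tool_pos'],o['wrist_force'],o['grip_force'],o['opening']);print(robot.hand_in())"
```

```text
[0.48432673 0.096794   0.04380917] [ 8.80598449 -1.12226575 -2.24370653] 62.313183546066284 0.035145406597944545
the job is handed in; nothing more can be done
None
```

The job is handed in at 11 s: the offcut is in the tray, and the arm is holding the jaw with its pointer level with the fin to about half a millimetre by my last picture plus a final 0.6 mm nudge; I never moved close to the bottle or jars.

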